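# Index the sample carousel one hole towards the sampling probe

### The job

Advance the sample carousel by one station: press its spring plunger in and, using the fingers only to press and push, turn the carousel so that the plunger travels to the very next hole towards the side of the module where the tall sampling probe stands, then let the plunger come fully back out in that hole and move clear. Do not turn it the other way or run on to a further hole. The tubes stay standing in their pockets; do not lift them or disturb the things standing about.

Things in the scene. Friction and masses are not known exactly. Their poses are not given: they have to be found in the camera images.
- deck: White box-shaped carousel module, 370 x 430 x 85 mm, fixed on the bench, turned up to 35 deg. Origin on the bench under the carousel's axis; +x to its back (a 57 mm high ledge, 50 mm deep, runs along the back edge), +y to its left, z up. A flat aluminium ring, 280 mm across, top at 95 mm, surrounds the carousel: 12 dark index holes, 30 deg apart, at 115 mm radius.
- carousel_axis (a point): Point on the carousel's vertical axis, 112 mm above the bench, level with the top of the white carousel plate (196 mm across). A low grey hub, 22 mm high and 52 mm across, stands on it.
- plunger_top (a point): Centre of the top of the plunger's round steel cap, 36 mm across, 151 mm above the bench when out. The plunger stands upright on an aluminium tongue on the carousel's rim, 115 mm from the axis, at first on the deck's -x side, and rides round with the carousel. It is pressed straight down. Axes: as the carousel's, x along the radius (inwards), z up.
- cheek_left (a point): Top centre of the upright aluminium cheek on the carousel beside the plunger on its +y side (left seen from the front at the start), 169 mm above the bench. Plate 8 mm thick, 40 mm wide along the radius. The two inner faces stand 26 mm either side of the cap's centre; the gap is open inwards, outwards and above. A finger in the gap can press the cap and push a cheek sideways to turn the carousel.
- cheek_right (a point): Top centre of the upright aluminium cheek on the carousel beside the plunger on its -y side (right seen from the front at the start), 169 mm above the bench. Plate 8 mm thick, 40 mm wide along the radius. The two inner faces stand 26 mm either side of the cap's centre; the gap is open inwards, outwards and above. A finger in the gap can press the cap and push a cheek sideways to turn the carousel.
- plunger (a joint): How far the plunger is pressed in, m: 0 out in a hole, 0.010 fully in. Spring 4.4 N at first, 8.4 N fully in. Pressed fully in (past 5 to 7 mm) it frees the carousel. Let go between two holes, it stays in at 6 to 7 mm, held by the ring's underside, and the carousel can be pushed on until it springs out by itself in the next hole and stops the carousel hard.
- carousel (a joint): Turn of the carousel in rad: 0 in its first hole, growing counter-clockwise from above (the plunger, starting on the deck's -x side, then moves towards the deck's -y). Next holes at +0.524 and -0.524. In a hole it has 0.02 rad of play either way; when free, 1 to 3 N at the plunger turns it and it does not coast.
- probe: Sampling probe fixed on the module's top beside the carousel, 50 mm behind the axis and 178 mm to the deck's +y or -y side (swapped with the wash well): slim upright white post 22 mm thick, 177 mm tall, with a short arm and thin needle pointing to the back. Origin: centre of its foot, 85 mm above the bench.
- wash_well: Squat round white wash well, 52 mm across and 38 mm high, fixed on the other side of the carousel. Origin: centre of its foot.
- tube0: Capped sample tube, 90 mm tall, 17 mm across its cap, standing loose in a square pocket 34 mm deep on the carousel, 78 mm from the axis on the half away from the plunger. Origin: centre of its foot, on the carousel plate.
- tube1: Capped sample tube, 90 mm tall, 17 mm across its cap, standing loose in a square pocket 34 mm deep on the carousel, 78 mm from the axis on the half away from the plunger. Origin: centre of its foot, on the carousel plate.
- tube2: Capped sample tube, 90 mm tall, 17 mm across its cap, standing loose in a square pocket 34 mm deep on the carousel, 78 mm from the axis on the half away from the plunger. Origin: centre of its foot, on the carousel plate.
- tube3: Capped sample tube, 90 mm tall, 17 mm across its cap, standing loose in a square pocket 34 mm deep on the carousel, 78 mm from the axis on the half away from the plunger. Origin: centre of its foot, on the carousel plate.
- reagent_jar: Loose small jar, 40 mm across, 55 mm tall, standing on the top of the module near its front left or front right corner (about 140 mm before and 180 mm beside the axis). Origin: centre of its underside.
- beaker: Loose small white plastic cup, 44 mm across the rim, 45 mm tall, standing near the other front corner. Origin: centre of its underside.

How it is judged (in metres and radians):
On the way, in this order (a step that is already met when the one before it is completed fails the run):
1. The plunger is pressed in while the carousel is still in its first hole (value of joint plunger above 0.006 m and value of joint carousel between -0.1 and 0.1 rad), for 0.05 s.
2. The plunger has come back out in the next hole towards the sampling probe's side (value of joint plunger below 0.0025 m and ((y of probe in the frame of deck below 0 m and value of joint carousel between 0.463599 and 0.583599 rad) or (y of probe in the frame of deck above 0 m and value of joint carousel between -0.583599 and -0.463599 rad))), for 0.2 s.
At the end, for the whole second after the job is handed in: Carousel one hole (0.524 rad, within 0.06) from its start, the plunger having moved towards the probe's side; plunger out to within 2.5 mm; carousel at rest; four tubes standing in their pockets (tilt under 0.25 rad, not raised 10 mm); bystanders upright (all of step 2 and velocity of joint carousel between -0.05 and 0.05 rad/s and angle between each of tube0, tube1, tube2, tube3's own z axis and vertical below 0.25 rad and z of each of tube0, tube1, tube2, tube3 in the frame of deck below 0.122 m and angle between each of reagent_jar, beaker's own z axis and vertical below 0.2 rad); the robot touches nothing.
It fails at once if The carousel is turned more than 0.26 rad (half a pitch) the wrong way ((y of probe in the frame of deck below 0 m and value of joint carousel below -0.26 rad) or (y of probe in the frame of deck above 0 m and value of joint carousel above 0.26 rad)).
It fails at once if The carousel runs more than half a pitch past the next hole (value of joint carousel above 0.783599 rad or value of joint carousel below -0.783599 rad).
It fails at once if A tube is lifted in its pocket by more than 10 mm or tipped (z of any of tube0, tube1, tube2, tube3 in the frame of deck above 0.122 m or angle between any of tube0, tube1, tube2, tube3's own z axis and vertical above 0.35 rad).
It fails at once if A thing standing about is moved by more than 30 mm (distance of any of reagent_jar, beaker from where it was at the start of the episode above 0.03 m).
It also fails if it takes over 38 s, if anything falls off the work surface, if the arm or the gripper's body presses on something with over 40 N, if the wrist force passes 120 N, or if a joint passes its speed limit or range.

### The arm

A 7-joint arm with a two-finger parallel gripper is mounted at the origin on the work surface. World frame = base frame: x ahead of the robot, y to its left, z up, the work surface at z = 0. Lengths are in mm, angles in rad, forces in N, time in s.
With the tool pointing down it reaches from about 350 to 900 mm from the base axis. Payload 19.9 kg.
Tool frame: the origin (TCP) lies where the fingers leave the gripper's body, on its centre line; the fingertips stand 73 mm ahead of it and the grasp point (between the pads) lies 54 mm ahead of it; z points along the fingers, y is the line along which they close (so a half turn about z gives the same grasp; the last joint's range is limited). The gripper opens to 85 mm and grips with 20 to 120 N. Pads are 22 mm wide; open, the fingers measure 114 mm over their backs; the gripper's body (76 mm by 85 mm) begins 54 mm behind the grasp point. The pads swing forward as they close: fully open they stand 13 mm farther back than shut.
Start: joints at [-1.349, 0.417, -0.01, 1.614, 0.005, 1.111, -0.053], TCP at [162.958, 603.368, 303.86] pointing down, gripper open.
Joint ranges: [-2.81, 2.81], [-0.39, 2.02], [-1.27, 1.25], [0.06, 2.57], [-1.19, 4.33], [0.19, 2], [-2.82, 2.82]. Speed limits (rad/s): [1.89, 1.89, 2.39, 2.39, 3.01, 3.01, 3.01].

### API

Orientations are given as a rotation vector (axis times angle).
In Python, from rig import * gives the robot as it stands.
- The arm moves only by the shell command python3 -m crank 'ROWS' [OPENING] [FORCE]. ROWS is JSON, a list of rows, each a list of 6 numbers: the shift along the tool's x, y, z as a fraction of full scale, then the turn, a rotation vector about the tool's x, y, z as a fraction of full scale. In form: [[dx, dy, dz, wx, wy, wz], ...]. A call has 1 to 12 rows; each row is the pose to reach, as a shift and turn from the pose commanded when the call began, along the tool's axes at that moment; what a row does not reach only later rows make up. Full scale, the value 1, is 0.2 m for a shift and 90 degrees for a turn. A row lasts 1/12 s, in which the tool goes at most 41.7 mm and 7.16 degrees, less where a joint would pass 70% of its speed; a pose out of reach is approached as far as the arm can. A call with a number of a shift or a turn outside -1 to 1 is refused whole. A call with a gripper value outside its range is refused whole. OPENING is the closure, from 0 (fully open) to 1 (shut), set as the call begins (- or left out, the last holds). The fingers move at their own pace and stop on an object; FORCE is the grip in N (left out, the last holds). Time passes only in rows, so rows that repeat a pose let the fingers close. It gives the time, the measured TCP pose, the force, the opening and the grip force at its end, in the units of the state.
- sense(): the state, without advancing time (a new reading comes with each control period).
- snapshot(name): name is "side" or "top"; returns (picture, depth): 480x640x3 uint8, red, green, blue; 480x640 float32, mm along the optical axis (not along the pixel's ray), 0 where there is no reading.
- calibration(name): a dict with "fx", "fy", "cx", "cy" (pixels), "R" (3x3) and "t" (3): a world point X has camera coordinates R X + t. Camera axes: x right, y down, z forward; pixel columns grow to the right and rows downward; lengths in mm; the calibration is good to about 2 mm. A picture is of the moment at which its call begins. calibration takes no time and is no camera call.
- close_job(): hands the job in; it is judged then, once.
The state is a dict: "t": time; "joint_pos": joint angles; "joint_velocities": joint speeds; "joint_efforts": joint torques, N m; "ee_pos": TCP position; "tool_rot": TCP orientation; "ft_force": force on the tool from outside, world axes, zero at the start; "moment": the same for the moment, N m; "opening": finger opening in mm; "gripper_force": force on a finger pad.
Only numpy, scipy, OpenCV 4.12 (cv2) and the standard library are available. Lean on these libraries where they do the work, as an engineer would, in place of code of your own. Each camera call takes 0.05 s, during which the arm holds its last target. There are 200 camera calls.

## Working session

There is one attempt and no reset: what is moved stays moved. The work goes in short steps, Python scripts to look and compute and a shell command to move; the robot and the scene stay as the last step left them, time stands still between calls to the robot, and variables do not carry over. Pictures are saved under pics/ and viewed, at most 10 in all, crops included, and the job is handed in when it is done.

```bash
mkdir -p pics
python3 - <<'E'
from rig import *
import cv2,numpy as np
s=sense();print({k:np.round(v,3) for k,v in s.items()})
for n in("top","side"):
    p,d=snapshot(n);np.savez(f"pics/{n}0.npz",p=p,d=d);cv2.imwrite(f"pics/{n}0.png",p[:,:,::-1]);c=calibration(n);print(n,c)
E
```

```text
{'t': np.float64(0.0), 'joint_pos': array([-1.348,  0.418, -0.01 ,  1.614,  0.005,  1.111, -0.053]), 'joint_velocities': array([ 0.   , -0.001, -0.001, -0.001, -0.001,  0.001, -0.001]), 'joint_efforts': array([-0.0000e+00, -8.6444e+01,  6.7900e-01, -4.3491e+01,  1.9000e-02,
        7.0000e-03,  0.0000e+00]), 'ee_pos': array([162.901, 603.136, 303.266]), 'tool_rot': array([-4.130e-01, -3.114e+00,  2.000e-03]), 'ft_force': array([ 0.345,  0.549, -0.677]), 'moment': array([ 0.023, -0.052, -0.006]), 'gripper_force': np.float64(0.0), 'opening': np.float64(85.413)}
top {'fx': 494.436977166961, 'fy': 494.436977166961, 'cx': 323.2918566213223, 'cy': 242.20136424358682, 'R': array([[ 3.98652570e-03, -9.99660423e-01, -2.57516138e-02],
       [-9.90168077e-01, -3.45252599e-04, -1.39882306e-01],
       [ 1.39825914e-01,  2.60560704e-02, -9.89833216e-01]]), 't': array([ 38.7801738 , 545.25963841, 799.35763106])}
side {'fx': 499.03046864817975, 'fy': 499.03046864817975, 'cx': 323.49526393686307, 'cy': 239.0747762123132, 'R': array([[ 0.90817477, -0.41833681, -0.01459097],
       [-0.31226312, -0.65386021, -0.68917238],
       [ 0.27876573,  0.63044519, -0.7244505 ]]), 't': array([-491.10370675,  267.14540693,  614.74977074])}
```

View pics/top0.png

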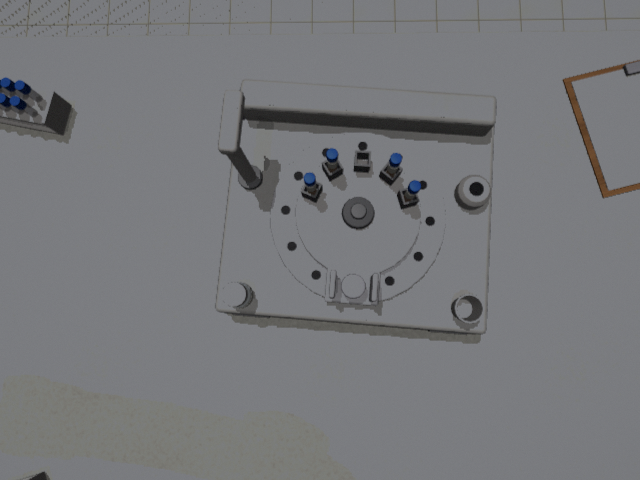

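View pics/side0.png

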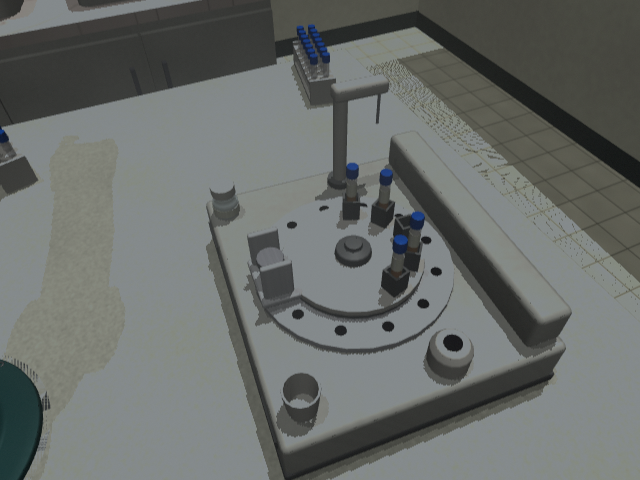

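The top view shows the hub at (358,212), plunger cap at (353,286), cheeks at (332,284) and (375,287), and probe foot at (250,178). The probe is therefore on the deck's +y side, so the carousel must turn by −0.524. The side view agrees: cap at (270,258), probe behind it, jar at (223,200), beaker at (301,398).

```bash
cat > h.py <<'E'
import numpy as np,cv2
from rig import *
def ray(n,uv,z):
    c=calibration(n);R,t=np.array(c["R"]),np.array(c["t"]);o=-R.T@t
    d=R.T@np.array([(uv[0]-c["cx"])/c["fx"],(uv[1]-c["cy"])/c["fy"],1]);return o+d*(z-o[2])/d[2]
def cloud(n,d):
    c=calibration(n);v,u=np.mgrid[:480,:640]
    P=np.stack([(u-c["cx"])/c["fx"]*d,(v-c["cy"])/c["fy"]*d,d],-1)
    return (P-np.array(c["t"]))@np.array(c["R"])
E
python3 - <<'E'
from h import *
for n,hub,cap in(("top",(358,212),(353,286)),("side",(352,249),(270,258))):
    print(n,"hub",ray(n,hub,134).round(1),"cap",ray(n,cap,151).round(1))
z=np.load("pics/top0.npz");X=cloud("top",z["d"]);p=z["p"]
g=cv2.cvtColor(p,cv2.COLOR_RGB2GRAY)
# index holes: small dark blobs near r=115
m=(g<45).astype(np.uint8);n,l,s,c=cv2.connectedComponentsWithStats(m)
pts=[]
A=ray("top",(358,212),134)
for i in range(1,n):
    q=ray("top",c[i],95)
    r=np.hypot(*(q-A)[:2])
    if 105<r<125 and 25<s[i,4]<120: pts.append(q[:2]);print(c[i].round(1),s[i,4],q.round(1),round(r,1))
P=np.array(pts);M=np.c_[2*P,np.ones(len(P))];a=np.linalg.lstsq(M,(P**2).sum(1),rcond=None)[0];print("axis",a[:2],np.sqrt(a[2]+a[0]**2+a[1]**2))
print("hole ang mod30",np.degrees(np.arctan2(*(P-a[:2]).T[::-1]))%30)
for n in("top","side"):
    X=cloud(n,np.load(f"pics/{n}0.npz")["d"]);roi=np.hypot(X[...,0]-ray("top",(353,286),151)[0],X[...,1]-ray("top",(353,286),151)[1])<50
    for lo,hi in((145,157),(163,175)):
        k=roi&(X[...,2]>lo)&(X[...,2]<hi)
        n2,l,s,c=cv2.connectedComponentsWithStats(k.astype(np.uint8))
        for i in range(1,n2):
            if s[i,4]>25:
                b=cv2.minAreaRect(X[l==i][:,:2].astype(np.float32));print(n,lo,s[i,4],c[i].round(0),X[l==i].mean(0).round(1),np.round(b[0],1),np.round(b[1],1),round(b[2],1))
E
```

```text
top hub [577.8 -14.8 134. ] cap [465.4  -6.2 151. ]
side hub [572.4 -26.1 134. ] cap [464.8  -9.  151. ]
[362.1 145.6] 47 [695.5 -23.8  95. ] 118.0
[328.7 156.4] 64 [677.6  30.3  95. ] 109.5
[393.3 163.8] 43 [664.9 -73.7  95. ] 105.1
[297.9 175.4] 44 [646.1  79.9  95. ] 116.8
[422.5 184.4] 40 [ 630.6 -119.8   95. ] 117.5
[285.1 209.6] 45 [589.9  99.8  95. ] 115.3
[429.6 220.5] 53 [ 571.9 -129.5   95. ] 114.8
[291.2 245.8] 48 [531.5  89.2  95. ] 113.8
[417.7 255.7] 52 [ 515.9 -109.6   95. ] 113.2
[315.5 274.5] 52 [486.1  50.5  95. ] 112.6
[389.1 280.4] 54 [477.2 -64.3  95. ] 112.2
axis [578.04433147 -14.43289214] 113.5673415520194
hole ang mod30 [25.4309666  24.20186053 25.66763037 24.17483472 26.49154155 24.06406882
 26.93467607 24.18527171 26.8532927  24.76171498 26.31276379]
top 145 474 [353. 286.] [465.5  -6.2 150.4] [465.5  -6.3] [34.7 34.8] 71.4
top 163 152 [332. 284.] [467.7  23.8 167.7] [468.   23.7] [ 7.9 38.4] 85.8
top 163 158 [374. 287.] [463.2 -35.8 167.7] [463.4 -36.1] [ 8.1 39.9] 85.3
side 145 195 [264. 243.] [466.6  19.5 150.9] [466.5  19.6] [ 7.3 39.8] 79.6
side 145 407 [269. 257.] [464.4  -5.9 150.5] [464.5  -4.9] [35.4 30.3] 2.7
side 145 205 [276. 276.] [461.5 -40.2 150.9] [462. -40.] [ 5.6 39.8] 82.9
side 163 194 [262. 233.] [466.4  21.4 166.8] [466.9  22.4] [ 9.8 39.5] 84.8
side 163 221 [275. 266.] [462.3 -38.4 167.1] [462.2 -37.3] [ 9.7 39.5] 85.9
```

Measured: axis ≈ (579, −14.6), cap ≈ (465.4, −6.2, 151), deck yaw ≈ −4.3°. The next hole, at (485, 50), matches the hole I measured at (486, 50.5). Next I move over with the fingers shut.

```bash
python3 -m crank '[[-0.1,-0.11,0,0,0,0],[-0.2,-0.22,0,0,0,0],[-0.3,-0.34,0,0,0,0],[-0.4,-0.45,0,0,0,0],[-0.5,-0.57,0,0,0,0],[-0.6,-0.68,0,0,0,0],[-0.7,-0.79,0,0,0,0],[-0.75,-0.85,0,0,0,0],[-0.75,-0.85,0,0,0,0],[-0.75,-0.85,0,0,0,0]]' 1 40
python3 -m crank '[[-0.1,-0.11,0,0,0,0],[-0.2,-0.22,0,0,0,0],[-0.3,-0.34,0,0,0,0],[-0.4,-0.45,0,0,0,0],[-0.5,-0.57,0,0,0,0],[-0.6,-0.68,0,0,0,0],[-0.7,-0.79,0,0,0,0],[-0.75,-0.85,0,0,0,0],[-0.75,-0.85,0,0,0,0],[-0.75,-0.85,0,0,0,0]]'
python3 -m crank '[[-0.1,-0.11,0,0,0,0],[-0.2,-0.22,0,0,0,0],[-0.3,-0.34,0,0,0,0],[-0.4,-0.45,0,0,0,0],[-0.5,-0.57,0,0,0,0],[-0.6,-0.68,0,0,0,0],[-0.7,-0.79,0,0,0,0],[-0.75,-0.85,0,0,0,0],[-0.75,-0.85,0,0,0,0],[-0.75,-0.85,0,0,0,0]]'
cat >> h.py <<'E'
from scipy.spatial.transform import Rotation as Ro
def to(w):
    s=sense();R=Ro.from_rotvec(s["tool_rot"]).as_matrix();print("t",round(float(s["t"]),2),"pos",np.round(s["ee_pos"],1),"yaxis",np.round(R[:,1],3),"z",np.round(R[:,2],3),"F",np.round(s["ft_force"],1),"rows",np.round(R.T@(np.array(w)-s["ee_pos"])/200,4))
E
python3 -c "from h import *;to([465.3,-6.2,255])"
```

```text
t: 0.93
ee_pos: [263.7, 399.8, 304.0]
tool_rot: [0.415, 3.114, 0.0]
ft_force: [-0.3, -0.4, -1.0]
opening: 0.3
gripper_force: 0.0
t: 1.77
ee_pos: [364.0, 197.5, 303.9]
tool_rot: [-0.414, -3.114, 0.0]
ft_force: [-0.4, 1.3, 0.2]
opening: -0.3
gripper_force: 0.0
t: 2.6
ee_pos: [464.8, -5.3, 303.6]
tool_rot: [-0.412, -3.114, 0.001]
ft_force: [0.4, 0.3, -0.7]
opening: -0.2
gripper_force: 0.0
t 2.6 pos [464.8  -5.3 303.6] yaxis [ 0.26   0.966 -0.001] z [-0.001 -0.    -1.   ] F [ 0.4  0.3 -0.7] rows [-0.0038 -0.0035  0.243 ]
```

```bash
python3 -m crank '[[-0.004,-0.004,0.06,0,0,0],[-0.004,-0.004,0.12,0,0,0],[-0.004,-0.004,0.18,0,0,0],[-0.004,-0.004,0.24,0,0,0],[-0.004,-0.004,0.3,0,0,0],[-0.004,-0.004,0.34,0,0,0],[-0.004,-0.004,0.37,0,0,0],[-0.004,-0.004,0.37,0,0,0],[-0.004,-0.004,0.37,0,0,0]]'
python3 - <<'E'
from h import *
to([465.3,-6.2,225])
p,d=snapshot("side");cv2.imwrite("pics/side1.png",cv2.resize(p[140:340,180:440,::-1],None,fx=3,fy=3))
E
```

```text
t: 3.35
ee_pos: [465.0, -6.8, 230.0]
tool_rot: [-0.412, -3.114, 0.0]
ft_force: [0.3, -0.8, 0.3]
opening: -0.2
gripper_force: 0.0
t 3.35 pos [465.   -6.8 230. ] yaxis [ 0.26   0.966 -0.   ] z [-0. -0. -1.] F [ 0.3 -0.8  0.3] rows [-0.0005  0.0032  0.0252]
```

View pics/side1.png

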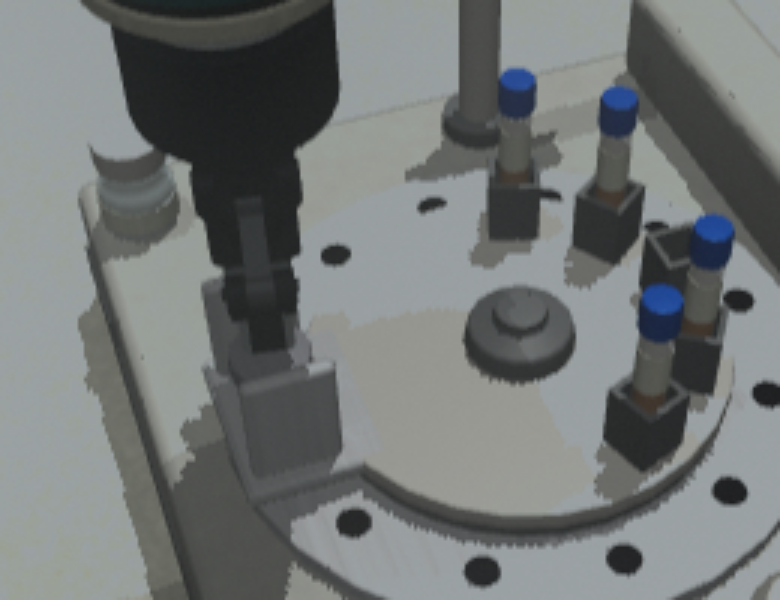

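The crop shows the shut fingertips at about (270,340), centred between the cheeks just above the cap. Pressing now.

```bash
python3 -m crank '[[0,0.003,0.015,0,0,0],[0,0.003,0.03,0,0,0],[0,0.003,0.04,0,0,0],[0,0.003,0.05,0,0,0],[0,0.003,0.06,0,0,0],[0,0.003,0.07,0,0,0],[0,0.003,0.075,0,0,0],[0,0.003,0.075,0,0,0],[0,0.003,0.075,0,0,0]]'
python3 -c "from h import *;to([465.3,-6.2,213])"
```

```text
t: 4.15
ee_pos: [465.4, -6.7, 215.1]
tool_rot: [0.413, 3.114, 0.0]
ft_force: [-0.3, 1.1, 6.9]
opening: -0.3
gripper_force: 3.6
t 4.15 pos [465.4  -6.7 215.1] yaxis [0.261 0.965 0.   ] z [ 0.001  0.    -1.   ] F [-0.3  1.1  6.9] rows [0.0011 0.0023 0.0103]
```

```bash
python3 -m crank '[[0,0,0.005,0,0,0],[0,0,0.01,0,0,0],[0,0,0.01,0,0,0],[0,0,0.01,0,0,0]]'
python3 -c "from h import *;to([465.3,-6.2,213])"
```

```text
t: 4.48
ee_pos: [465.5, -6.7, 213.6]
tool_rot: [0.413, 3.113, 0.001]
ft_force: [-4.2, 0.2, 17.8]
opening: -0.1
gripper_force: 9.1
t 4.48 pos [465.5  -6.7 213.6] yaxis [0.261 0.965 0.001] z [ 0.001  0.    -1.   ] F [-4.2  0.2 17.8] rows [0.0017 0.0023 0.0028]
```

Fully in, at its bottom stop (17.8 N). I ease off slightly and push towards +y, about 10° of turn.

```bash
python3 -m crank '[[0,0,-0.003,0,0,0],[0,0.02,-0.003,0,0,0],[0,0.04,-0.003,0,0,0],[0.001,0.06,-0.003,0,0,0],[0.003,0.08,-0.003,0,0,0],[0.006,0.1,-0.003,0,0,0],[0.009,0.12,-0.003,0,0,0],[0.012,0.135,-0.003,0,0,0],[0.015,0.148,-0.003,0,0,0],[0.015,0.148,-0.003,0,0,0],[0.015,0.148,-0.003,0,0,0]]'
cat >> h.py <<'E'
def look(name):
    p,d=snapshot("top");X=cloud("top",d);p2,d2=snapshot("side");Y=cloud("side",d2)
    for n,Z in(("top",X),("side",Y)):
        k=(np.abs(np.hypot(Z[...,0]-579,Z[...,1]+14.6)-115)<23)&(Z[...,2]>164)&(Z[...,2]<172)&(Z[...,0]<560)
        n2,l,s,c=cv2.connectedComponentsWithStats(k.astype(np.uint8))
        for i in range(1,n2):
            if s[i,4]>25:
                m=Z[l==i].mean(0);print(n,s[i,4],m.round(1),"ang",np.degrees(np.arctan2(m[1]+14.6,m[0]-579)).round(1))
    cv2.imwrite(f"pics/{name}.png",np.vstack([cv2.resize(p[200:330,240:440,::-1],None,fx=2,fy=2),cv2.resize(p2[180:340,190:390,::-1],None,fx=2,fy=2)]))
E
python3 -c "
from h import *;to([484,50,220]);look('a')"
```

```text
t: 5.4
ee_pos: [470.9, 22.6, 214.0]
tool_rot: [0.413, 3.112, 0.0]
ft_force: [3.4, 0.8, 7.4]
opening: 0.3
gripper_force: 3.8
t 5.4 pos [470.9  22.6 214. ] yaxis [0.261 0.965 0.001] z [ 0.002 -0.    -1.   ] F [3.4 0.8 7.4] rows [-0.0277  0.1492 -0.0296]
side 45 [467.5   9.6 167.4] ang 167.7
side 195 [460.3  -9.  167.2] ang 177.3
```

View pics/a.png

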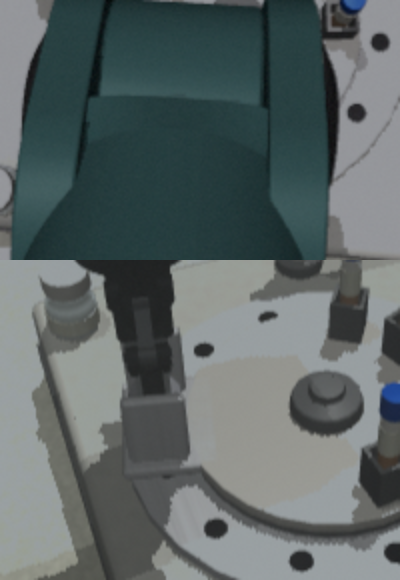

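The side view shows the cap followed the finger: the right cheek went from 191.5° to 177.3°, so the carousel has turned about −14°, roughly halfway, with the fingers still over the cap. I lift clear of the cap but stay between the cheeks, then push the left cheek.

```bash
python3 -m crank '[[0,0,-0.03,0,0,0],[0,0,-0.06,0,0,0],[0,0,-0.08,0,0,0],[0,0.02,-0.08,0,0,0],[-0.001,0.04,-0.08,0,0,0],[-0.005,0.06,-0.08,0,0,0],[-0.01,0.085,-0.08,0,0,0],[-0.015,0.109,-0.08,0,0,0],[-0.022,0.135,-0.08,0,0,0],[-0.03,0.157,-0.08,0,0,0],[-0.03,0.157,-0.08,0,0,0]]'
python3 -c "
from h import *;to([489,57,230]);look('b')"
```

```text
t: 6.42
ee_pos: [484.4, 51.8, 229.2]
tool_rot: [-0.413, -3.114, 0.001]
ft_force: [-0.7, 0.3, -0.9]
opening: 0.0
gripper_force: 0.0
t 6.42 pos [484.4  51.8 229.2] yaxis [ 0.26   0.965 -0.001] z [-0.    -0.001 -1.   ] F [-0.7  0.3 -0.9] rows [-0.0157  0.031  -0.004 ]
side 45 [506.1  59.3 167. ] ang 134.6
side 68 [480.9  41.6 168.2] ang 150.2
side 180 [464.6  14.1 167.2] ang 165.9
```

Now at about −25.6°. I continue gently to the next hole.

```bash
python3 -m crank '[[-0.004,0.008,0,0,0,0],[-0.008,0.016,0,0,0,0],[-0.012,0.023,0,0,0,0],[-0.015,0.03,0,0,0,0],[-0.015,0.03,0,0,0,0],[-0.015,0.03,0,0,0,0]]'
python3 -c "
from h import *;to([489,57,230]);look('c')"
```

```text
t: 7.02
ee_pos: [488.5, 56.5, 229.6]
tool_rot: [0.413, 3.114, 0.0]
ft_force: [-0.4, -0.4, -0.2]
opening: -0.0
gripper_force: 0.0
t 7.02 pos [488.5  56.5 229.6] yaxis [0.261 0.965 0.   ] z [ 0.  0. -1.] F [-0.4 -0.4 -0.2] rows [-0.0018  0.0028 -0.0022]
side 42 [511.   63.5 167.3] ang 131.0
side 68 [485.8  46.1 168.3] ang 146.9
side 176 [466.9  20.6 167.3] ang 162.6
```

View pics/c.png

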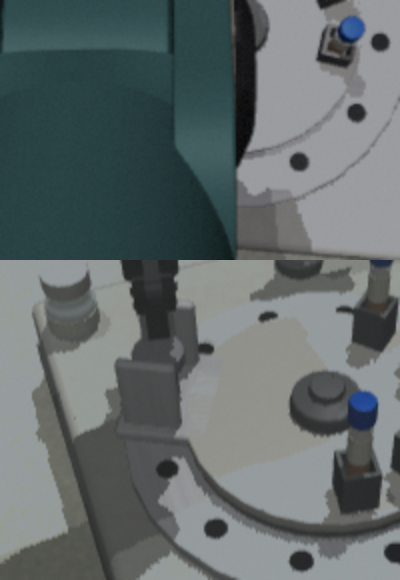

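The side view shows the cheeks at (150,390) and (185,330), with the hole they left visible at (167,468). That is a turn of about −29°, almost at the hole. I push on slightly and watch the force and cap height.

```bash
cat >> h.py <<'E'
def cap():
    p2,d2=snapshot("side");Z=cloud("side",d2)
    k=(np.hypot(Z[...,0]-484.5,Z[...,1]-50)<22)&(Z[...,2]>138)&(Z[...,2]<154)
    n2,l,s,c=cv2.connectedComponentsWithStats(k.astype(np.uint8))
    for i in range(1,n2):
        if s[i,4]>15:
            q=Z[l==i];print("cap?",s[i,4],c[i].round(),q.mean(0).round(1),"zpct",np.percentile(q[:,2],[10,50,90]).round(1))
E
python3 -c "
from h import *;cap()"
python3 -m crank '[[-0.003,0.004,0,0,0,0],[-0.005,0.008,0,0,0,0],[-0.008,0.012,0,0,0,0],[-0.008,0.012,0,0,0,0],[-0.008,0.012,0,0,0,0]]'
python3 -c "
from h import *;to([489,57,230]);look('d');cap()"
```

```text
cap? 291 [270. 226.] [485.2  45.6 149.8] zpct [148.7 150.3 151.4]
t: 7.58
ee_pos: [490.6, 58.3, 229.5]
tool_rot: [0.413, 3.114, -0.0]
ft_force: [-0.4, -0.1, -0.3]
opening: 0.1
gripper_force: 0.1
t 7.58 pos [490.6  58.3 229.5] yaxis [ 0.261  0.965 -0.   ] z [ 0. -0. -1.] F [-0.4 -0.1 -0.3] rows [ 0.006  -0.0084 -0.0025]
side 48 [511.5  64.2 166.8] ang 130.6
side 68 [488.4  47.8 168.3] ang 145.4
side 177 [466.9  22.1 167.3] ang 161.9
cap? 302 [270. 225.] [485.8  47.1 149.9] zpct [148.6 150.3 151.5]
```

The cap stands at 150.3 mm, the same as at the start, so the plunger has sprung out in the next hole (about −29.6°). I back off the cheek and lift clear.

```bash
python3 -m crank '[[0.012,-0.016,0,0,0,0],[0.018,-0.026,0,0,0,0],[0.018,-0.026,0,0,0,0],[0.018,-0.026,-0.08,0,0,0],[0.018,-0.026,-0.2,0,0,0],[0.018,-0.026,-0.4,0,0,0],[0.018,-0.026,-0.5,0,0,0],[0.018,-0.026,-0.5,0,0,0]]'
python3 -m crank '[[0.2,0,0,0,0,0],[0.4,0,0,0,0,0],[0.55,0,0,0,0,0],[0.55,0,0,0,0,0],[0.55,0,0,0,0,0]]'
python3 - <<'E'
from h import *
look('e');cap();p,d=snapshot("side");cv2.imwrite("pics/end.png",p[:,:,::-1])
E
```

```text
t: 8.4
ee_pos: [487.0, 54.1, 333.7]
tool_rot: [0.413, 3.109, 0.004]
ft_force: [-0.5, -0.2, -0.5]
opening: 0.1
gripper_force: 0.0
t: 8.82
ee_pos: [378.6, 83.3, 329.6]
tool_rot: [0.41, 3.114, 0.002]
ft_force: [0.8, 1.5, 0.2]
opening: 0.2
gripper_force: 0.0
top 151 [501.6  73.9 168. ] ang 131.2
top 151 [467.9  24.5 167.8] ang 160.6
side 155 [500.8  71.4 167.2] ang 132.3
side 176 [466.9  22.2 167.2] ang 161.8
cap? 338 [270. 224.] [486.3  48.6 149.9] zpct [148.6 150.3 151.3]
```

View pics/end.png

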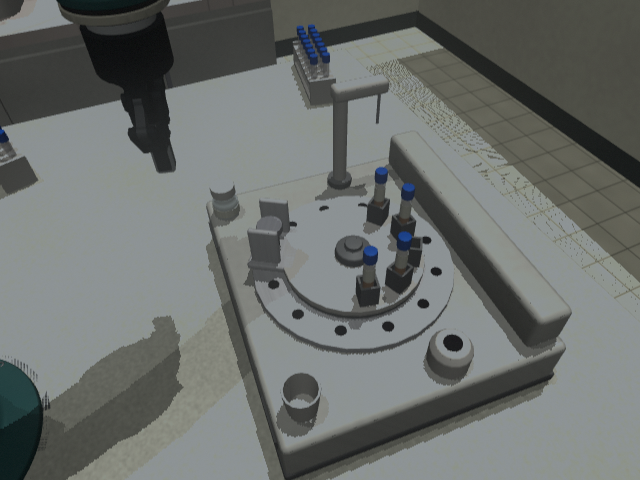

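The final view shows the plunger at (270,224), out in the next hole towards the probe. The tubes are upright, the jar (223,200) and beaker (301,398) have not moved, and the gripper is clear at (150,130).

```bash
python3 -c "
from rig import *;print(close_job())"
```

```text
the job is handed in; nothing more can be done
None
```

The job is handed in: the carousel is one station on towards the probe (about −0.52 rad by camera), with the plunger fully out, tubes and bystanders undisturbed and the arm clear; no verdict was returned.

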